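# Fit and lock the dummy load on the breakout box

### The arm

A 7-joint arm with a two-finger parallel gripper is mounted at the origin on the work surface. World frame = base frame: x ahead of the robot, y to its left, z up, the work surface at z = 0. Lengths are in m, angles in rad, forces in N, time in s.
With the tool pointing down it reaches from about 0.4 to 0.85 m from the base axis. Payload 4.5 kg.
Tool frame: the origin (TCP) lies midway between the tips of the shut fingers; the grasp point (between the pads) lies 19 mm behind it; z points along the fingers, y is the direction in which the jaws open and shut (so a half turn about z gives the same grasp; the last joint's range is limited). The gripper opens to 88 mm and grips with 3 to 60 N. Pads are 18 mm wide; open, the fingers measure 123 mm over their backs; the gripper's body (75 mm by 187 mm) begins 45 mm behind the grasp point.
Start: joints at [1.213, 0.689, -0.195, 1.565, 0.157, 0.902, -0.215], TCP at [0.239, -0.578, 0.239] pointing down, gripper open.
Joint ranges: [-3.01, 3.01], [-0.46, 2.08], [-1.47, 1.51], [0.13, 2.56], [-1, 4.14], [0.04, 2.09], [-2.66, 2.66]. Speed limits (rad/s): [2.57, 2.57, 3.14, 3.14, 3.14, 3.14, 3.14].

### API

Orientations are given as a unit quaternion [x, y, z, w].
In Python, from plant import r gives the robot as it stands. The module is installed in compiled form; this text tells all that it offers.
- The arm moves only by the tool carry_out, never from a script. Its argument "commands" is a list of rows, each a list of 6 numbers: the shift along the tool's x, y, z in m, then the turn, a rotation vector about the tool's x, y, z in degrees. In form: [[dx, dy, dz, wx, wy, wz], ...]. A call has 1 to 12 rows; each row is the pose to reach, as a shift and turn from the pose commanded when the call began, along the tool's axes at that moment; what a row does not reach only later rows make up. A row lasts 1/10 s, in which the tool goes at most 50 mm and 8.59 degrees, less where a joint would pass 70% of its speed; a pose out of reach is approached as far as the arm can. A call with a gripper value outside its range is refused whole. "fingers" is the closure in counts, from 0 (fully open) to 255 (shut), set as the call begins (left out, the last holds). The fingers move at their own pace and stop on an object; "grip_force" is the grip in N (left out, the last holds). Time passes only in rows, so rows that repeat a pose let the fingers close. It gives the time, the measured TCP pose, the force and the opening at its end, in the units of the state.
- r.get_state(): the state, without advancing time (a new reading comes with each control period).
- r.snapshot(name): name is "scene" or "top" or "wrist"; returns a dict with "img" (420x560x3 uint8, blue, green, red), "intrinsics" (3x3 intrinsics, pixels), "extrinsics" (4x4, takes a point from camera to world coordinates); the wrist camera has in their place "tool_from_camera" (4x4, takes a point from camera to tool coordinates, whose origin is the TCP and whose axes are the flange's). Camera axes: x right, y down, z forward; pixel columns grow to the right and rows downward; lengths in m; the calibration is good to about 2 mm. The wrist camera is an equidistant fisheye: a pixel r from the principal point sees the ray r / f radians off the axis. A picture is of the moment at which its call begins: read the wrist's pose just before it. There is no depth.
- r.finish_job(): hands the job in, once; it reports no verdict.
Trained networks look in a picture, given as the dict that the camera call returned (one of the last four; its "shot" number tells which), for a name from the list of things; names that differ only in an ending like _2 or _b are one class to them, and where a whole thing is asked for, a point or a joint stands for the part that bears it (a point fixed in the world has none). Each returns a list of dicts, best first, with "p" (0 to 1); they miss things now and then, are a little off and sometimes report something else, mostly with a low value. They report only what shows in the picture. A call takes as long as a camera call. They do not tell look-alikes from the thing itself.
- r.spot_in(picture, label): "xyz" ([x, y, z] in m, in world coordinates, good to about 4 mm: the middle of the surface that is visible of it).
- r.spot_point(picture, label): "xyz" ([x, y, z] in m, in world coordinates, good to about 4 mm: a listed point, or the origin of a listed thing).
The state is a dict: "clock": time; "q": joint angles; "qd": joint speeds; "joint_torque": joint torques, N m; "tool_pos": TCP position; "eef_rot": TCP orientation; "contact_force": force on the tool from outside, world axes, zero at the start; "moment": the same for the moment, N m; "opening": opening from 0.0 (shut) to 1.0 (fully open).
Only numpy, scipy, OpenCV 4.12 (cv2) and the standard library are available. Lean on these libraries where they do the work, as an engineer would, in place of code of your own. Each camera call takes 0.05 s, during which the arm holds its last target.

### The job

Before the transmitter is tested, fit the finned dummy load on the big round port on top of the breakout box: feel for the turn at which its keys drop into the keyways, push it down against the port's spring, and turn its knurled coupling ring clockwise to the stop, so that it stays locked down when you let go. Leave the blank cap, the tape roll and the solvent bottle where they are.

Things in the scene. Friction and masses are not known exactly. Their poses are not given: they have to be found in the camera images.
- load_center (a point): The dummy load's middle: on its axis, 33 mm above its underside; z up. A loose round plug 66 mm tall, about 0.28 kg, upright on the bench. Lower half: knurled steel coupling ring 54 mm across. Upper half, from 34 mm up: dark stacked round cooling fins 40 mm across. Its -x axis points to the master key's side; on top a raised rib runs from the middle to that side.
- load: The same dummy load, at its underside. Inside the ring is the shell, 31 mm across with a bevelled nose that begins 1 mm up, with five keys: master 6 mm wide at -x, four others 4 mm, unevenly spaced (one way round fits), 18 mm from the axis, beginning 5 mm up. Shell, keys and fins are one piece; the ring turns on it.
- ring_grip (a point): On the load's axis, 26 mm above its underside: the height to grip the coupling ring (its full 54 mm width is from 22 to 31 mm up; below that it is 53 mm). Gripped here the ring carries the whole load.
- load_ring (a joint): Angle of the coupling ring, rad: 0 open (a stop; starts within 0.05 of it), 1.05 locked (a stop); grows clockwise seen from above. Friction 0.03 N m. Turning a gripped ring anticlockwise at 0 takes the whole load along. Near 0 its three entry slots pass the port's pins when the keys are in the keyways; on the port it turns only when pressed fully down.
- port_rim (a point): Centre of the port's mouth: top rim of an upright steel barrel 32 mm high on the breakout box, 41 mm outside, bore 33 mm, three side pins 12 mm below the rim reaching 24 mm from the axis; z up, -x towards the box's front. Five keyways inside, 3 mm wider than the keys. The port sits turned in its hole: its master keyway looks within 0.40 rad either side of -x. Not measured: feel or look for it.
- port_spring (a point): In the port, on its axis, 11 mm below the rim: top of the sprung contact insert, which the load's nose presses down: 5 N, plus 1.2 N per mm. Height of load_center above port_rim: 28 mm with keys on the rim, out of line; 21 where the spring begins; 13 to 15 where the ring can turn (13 = hard stop); 17 when locked, the spring lifting the pins' notches up to the pins.
- breakout: The breakout box, fixed, 200 x 260 x 58 mm, origin under its middle, z up, -x its front. The port is on its top panel, off towards its +y side; two rows of small coaxial jacks, 12 mm high, are at the other side, more than 85 mm from the port.
- cap_center (a point): Plain blank cap, loose, upright: a knurled steel disc 54 mm across and 28 mm high without fins; this point is its middle, 14 mm up. To be left alone.
- tape_center (a point): Roll of tape lying flat, loose, 84 mm across, 24 mm high; this point is its middle, 12 mm up. To be left alone.
- solvent_center (a point): Plastic bottle, loose, 60 mm across, 150 mm high; this point is its middle, 75 mm up. To be left alone.
There are look-alikes about, which are no part of the job. Of the things like the load, leave any that is purple; of the rest the larger one is meant.

How it is judged:
On the way:
1. the dummy load is pushed down on the port, keys in the keyways, with its ring still open (horizontal distance between load_center and port_rim below 0.004 m and z of load_center in the frame of port_rim below 0.02 m and value of joint load_ring below 0.35 rad).
At the end, for the whole second after the job is handed in: The dummy load stands at rest on the port, within 3 mm of its axis, upright within 0.06 rad, its centre no more than 18.5 mm above the rim, its ring turned past 0.90 rad (locked, near its stop) (horizontal distance between load_center and port_rim below 0.003 m and z of load_center in the frame of port_rim below 0.0185 m and angle between load_center's own z axis and vertical below 0.06 rad and value of joint load_ring above 0.9 rad and linear speed of load below 0.01 m/s); the robot touches nothing.
It fails at once if the blank cap is moved more than 20 mm (distance of cap_center from where it was at the start of the episode above 0.02 m).
It fails at once if the tape roll is moved more than 20 mm (distance of tape_center from where it was at the start of the episode above 0.02 m).
It fails at once if the solvent bottle is moved more than 20 mm (distance of solvent_center from where it was at the start of the episode above 0.02 m).
It also fails if it takes over 54 s, if anything falls off the work surface, if the arm or the gripper's body presses on something with over 40 N, if the wrist force passes 120 N, or if a joint passes its speed limit or range.

## Working session

There is one attempt and no reset: what is moved stays moved. The work goes in short steps, Python scripts to look and compute and a tool call to move; the robot and the scene stay as the last step left them, time stands still between calls to the robot, and variables do not carry over. Pictures are saved under pics/ and viewed, and the job is handed in when it is done.

Besides the shell and the picture viewer there is one more tool, called as a command line: name --pt "numbers of a row" for each row, then --argument value for the rest. carry_out: Moves the arm, as the interface text tells. Its arguments: {"type":"object","properties":{"commands":{"type":"array","items":{"type":"array","items":{"type":"number"}}},"fingers":{"type":"number"},"grip_force":{"type":"number"}},"required":["commands"]}

```bash
mkdir -p pics
cat > h.py <<'E'
from plant import r
import numpy as np, cv2
from scipy.spatial.transform import Rotation as R
np.set_printoptions(precision=4,suppress=True)
def st():
    s=r.get_state(); print('t',round(s['clock'],2),'tcp',np.array(s['tool_pos']),'q',np.array(s['q']),'F',np.array(s['contact_force']),'M',np.array(s['moment']),'op',s['opening']); print('rot',R.from_quat(s['eef_rot']).as_matrix().round(4).tolist()); return s
def delta(p,yaw=None):
    "tool-frame shift to world p"
    s=r.get_state(); return R.from_quat(s['eef_rot']).inv().apply(np.array(p)-s['tool_pos'])
def proj(pic,p):
    E=np.linalg.inv(pic['extrinsics']); c=E[:3,:3]@p+E[:3,3]; u=pic['intrinsics']@c; return u[:2]/u[2]
E
python3 - <<'E'
from h import *
st()
for n in ['scene','top']:
    p=r.snapshot(n); cv2.imwrite(f'pics/{n}0.png',p['img'])
    print(n,p['intrinsics'],p['extrinsics'])
    for l in ['load_center','port_rim','cap_center','tape_center','solvent_center','breakout']:
        for d in r.spot_point(p,l): print(l,round(d['p'],2),np.array(d['xyz']),proj(p,np.array(d['xyz'])))
E
```

```text
t 0.0 tcp [ 0.2384 -0.5771  0.2379] q [ 1.2128  0.69   -0.1945  1.5663  0.1573  0.9025 -0.2151] F [-0.1203  0.5059  0.1468] M [-0.0449  0.0213  0.0328] op 0.9970312954354666
rot [[0.9242, 0.3819, -0.0008], [0.3819, -0.9242, 0.0016], [-0.0002, -0.0018, -1.0]]
scene [[434.3666   0.     283.4128]
 [  0.     434.3666 203.5116]
 [  0.       0.       1.    ]] [[ 0.8334  0.4224 -0.3565  0.979 ]
 [ 0.5525 -0.6182  0.5591 -0.4311]
 [ 0.0158 -0.6629 -0.7486  0.8143]
 [ 0.      0.      0.      1.    ]]
load_center 0.84 [0.5949 0.2981 0.0265] [310.3514 168.7336]
load_center 0.67 [0.5999 0.3809 0.0354] [328.0284 149.4853]
load_center 0.56 [0.6018 0.2018 0.0331] [292.7238 190.255 ]
port_rim 0.87 [ 0.5763 -0.0861  0.0955] [205.7717 249.7512]
cap_center 0.87 [0.4946 0.3495 0.0105] [288.7598 148.138 ]
tape_center 0.91 [0.4656 0.1669 0.0136] [240.5908 181.8167]
solvent_center 0.47 [ 0.5798 -0.0886  0.0769] [207.3692 256.6915]
breakout 0.76 [ 0.5648 -0.1411 -0.0027] [190.1458 291.8276]
top [[533.2758   0.     272.7001]
 [  0.     533.2758 205.0548]
 [  0.       0.       1.    ]] [[ 0.0006 -0.996   0.0889  0.5075]
 [-0.9996  0.0018  0.0274  0.084 ]
 [-0.0275 -0.0889 -0.9957  1.0959]
 [ 0.      0.      0.      1.    ]]
load_center 0.89 [0.5989 0.377  0.0344] [141.6408 206.9913]
load_center 0.79 [0.5948 0.2943 0.0278] [183.1424 209.2229]
load_center 0.71 [0.5997 0.2054 0.0303] [226.9216 206.6233]
load_center 0.54 [ 0.566  -0.1408  0.003 ] [397.646  223.9504]
load_center 0.35 [0.4679 0.1695 0.0122] [245.1074 272.3322]
port_rim 0.81 [ 0.5784 -0.0867  0.0858] [377.7225 215.0653]
cap_center 0.63 [0.4907 0.3516 0.0152] [155.4484 260.9179]
tape_center 0.66 [0.4616 0.1687 0.013 ] [245.4554 275.4911]
solvent_center 0.71 [0.7875 0.1084 0.0777] [274.6058 108.4454]
breakout 0.69 [ 0.5658 -0.1444 -0.0014] [398.975  224.1618]
```

View pics/scene0.png

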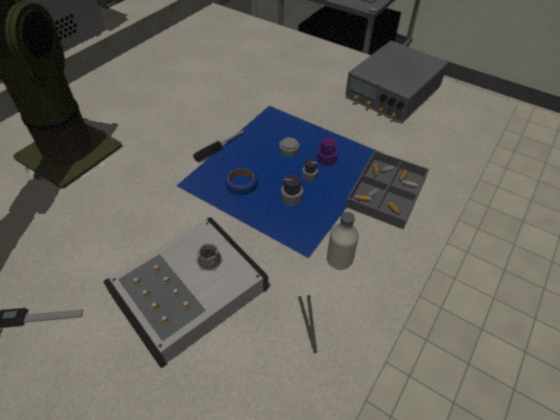

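View pics/top0.png

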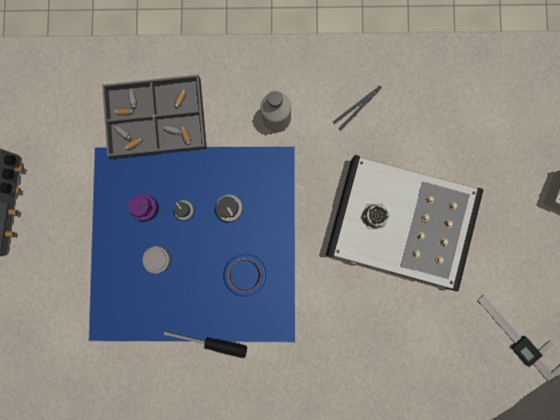

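Run:
```python
import cv2,numpy as np
t=cv2.imread('pics/top0.png'); s=cv2.imread('pics/scene0.png')
a=cv2.resize(t[160:255,110:270],None,fx=4.8,fy=4.8,interpolation=cv2.INTER_CUBIC)
cv2.imwrite('pics/c1.png',a)
b=cv2.resize(s[120:220,260:380],None,fx=5.5,fy=5.5,interpolation=cv2.INTER_CUBIC)
cv2.imwrite('pics/c2.png',b)
cv2.imwrite('pics/c3.png',cv2.resize(t[170:260,330:450],None,fx=6,fy=6,interpolation=cv2.INTER_CUBIC))
```

```text
(no output)
```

View pics/c1.png

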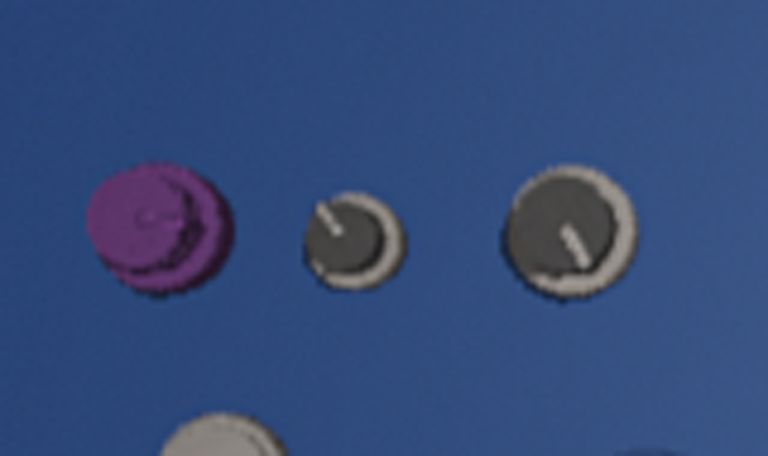

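View pics/c2.png

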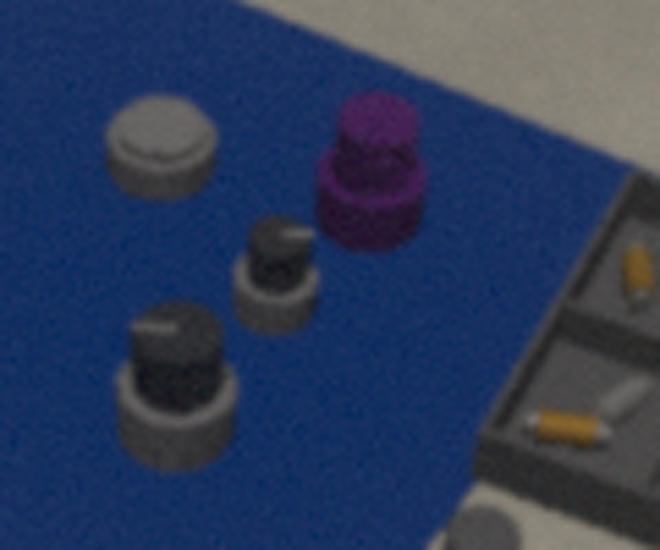

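View pics/c3.png

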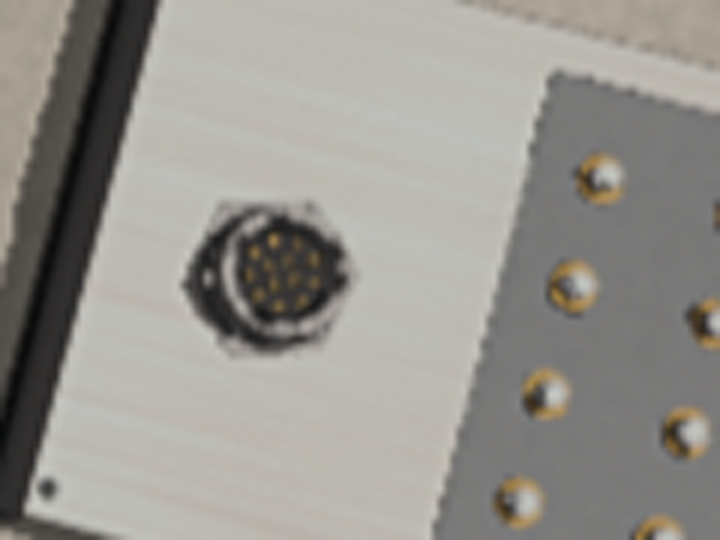

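The loads in the top view are purple (142,207), small grey (183,210) and large grey (228,208). The blank cap at (155,260) is the other look-alike. By the description I want the large grey one at (228,208): the crop shows a steel ring, dark fins, and a rib pointing down-right. Next I'll look at the port with the wrist camera.

Run:
```python
from h import *
p=r.snapshot('wrist'); cv2.imwrite('pics/w0.png',p['img']); print(p['intrinsics'],p['tool_from_camera'])
print(delta([0.54,-0.09,0.24]))
```

```text
[[325.1923   0.     278.0944]
 [  0.     325.1923 207.2668]
 [  0.       0.       1.    ]] [[-0.0006 -0.9631 -0.2691  0.0695]
 [ 1.     -0.0006 -0.0001 -0.0001]
 [-0.0001 -0.2691  0.9631 -0.1455]
 [ 0.      0.      0.      1.    ]]
[ 0.4647 -0.3356 -0.0013]
```

View pics/w0.png

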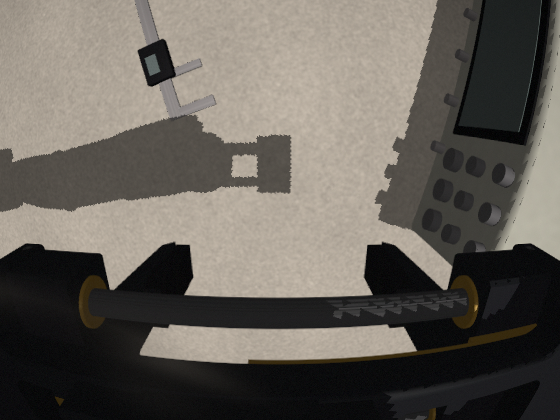

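carry_out --pt "0.43 -0.323 0.02 0 0 0" --pt "0.43 -0.323 0.02 0 0 0" --pt "0.43 -0.323 0.02 0 0 0" --pt "0.43 -0.323 0.02 0 0 0" --pt "0.43 -0.323 0.02 0 0 0" --pt "0.43 -0.323 0.02 0 0 0" --pt "0.43 -0.323 0.02 0 0 0" --pt "0.43 -0.323 0.02 0 0 0" --pt "0.43 -0.323 0.02 0 0 0" --pt "0.43 -0.323 0.088 0 0 0" --pt "0.43 -0.323 0.088 0 0 0" --pt "0.43 -0.323 0.088 0 0 0" --fingers 0

```text
clock: 1.95
tool_pos: [0.514, -0.1091, 0.1483]
eef_rot: [0.98, 0.198, -0.0, -0.002]
contact_force: [-0.7, 0.2, 0.4]
opening: 0.999
```

Run:
```python
from h import *
st()
p=r.snapshot('wrist'); cv2.imwrite('pics/w1.png',p['img'])
for d in r.spot_point(p,'port_rim'): print(d)
```

```text
t 1.95 tcp [ 0.514  -0.1091  0.1483] q [ 0.1863  0.6974 -0.1027  1.9509  0.1302  0.5015 -1.1782] F [-0.7445  0.2174  0.3981] M [0.0423 0.0575 0.0183] op 0.9992522722777543
rot [[0.9212, 0.389, -0.0016], [0.389, -0.9212, 0.0036], [-0.0001, -0.0039, -1.0]]
```

View pics/w1.png

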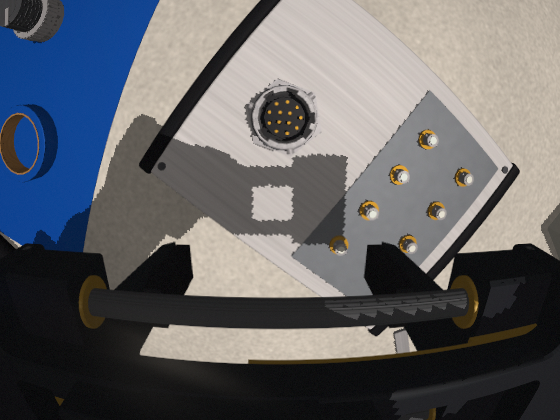

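```bash
cat >> h.py <<'E'
def rect(p,s,c,z,half=0.035,n=700):
    "top-down rectified view of plane z about c; image up=+x world, left=+y"
    g=np.linspace(half,-half,n); X,Y=np.meshgrid(g,g,indexing='ij')
    P=np.stack([c[0]+X,c[1]+Y,np.full_like(X,z)],-1).reshape(-1,3)
    Rt=R.from_quat(s['eef_rot']); T=Rt.inv().apply(P-s['tool_pos'])
    C=p['tool_from_camera']; c_=(T-C[:3,3])@C[:3,:3]
    rr=np.hypot(c_[:,0],c_[:,1]); th=np.arctan2(rr,c_[:,2]); K=p['intrinsics']
    u=K[0,2]+K[0,0]*th*c_[:,0]/rr; v=K[1,2]+K[1,1]*th*c_[:,1]/rr
    return cv2.remap(p['img'],u.reshape(n,n).astype('f4'),v.reshape(n,n).astype('f4'),cv2.INTER_CUBIC)
E
python3 - <<'E'
from h import *
s=st(); p=r.snapshot('wrist'); np.save('pics/w1.npy',p['img'])
im=rect(p,s,[0.578,-0.087],0.09,half=.04,n=600)
for a in range(0,600,75): im[a,:]=(0,0,255) if a==300 else im[a,:]; im[:,a]=(0,0,255) if a==300 else im[:,a]
cv2.imwrite('pics/r1.png',im)
for d in r.spot_point(p,'port_rim'): print(d)
E
```

```text
t 2.05 tcp [ 0.5129 -0.1127  0.1495] q [ 0.1902  0.695  -0.0999  1.951   0.1308  0.5038 -1.1763] F [-0.4758 -0.4265  1.0446] M [-0.0038  0.0238  0.0216] op 1.0000675194687336
rot [[0.9226, 0.3857, -0.0021], [0.3857, -0.9226, 0.0012], [-0.0015, -0.0019, -1.0]]
```

View pics/r1.png

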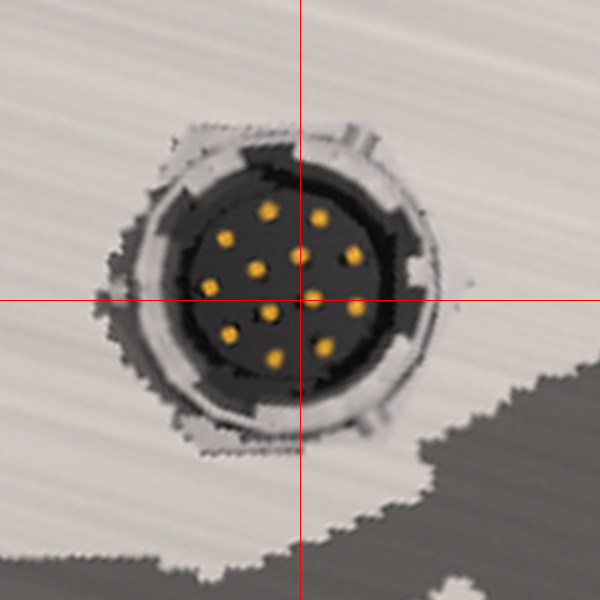

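Run:
```python
from h import *
im=cv2.imread('pics/r1.png'); 
pol=cv2.warpPolar(im,(170,720),(287,285),170,cv2.WARP_POLAR_LINEAR)
pol=cv2.rotate(pol,cv2.ROTATE_90_COUNTERCLOCKWISE) # columns=angle (img cw from right)/2, rows: radius top=out
for a in range(0,720,60): cv2.putText(pol,str(a//2),(a,10),0,.35,(0,0,255)); pol[:,a]=(0,0,255)
for rad in (16.5,20.5): pol[int(170-rad*7.5)]=(0,255,0)
cv2.imwrite('pics/pol.png',cv2.resize(pol,(800,380)))
```

```text
(no output)
```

View pics/pol.png

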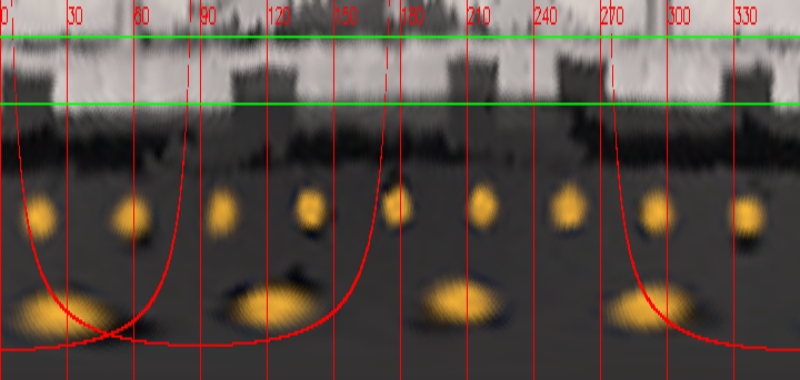

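The port is seen clearly: bore centre at (287,285) in the rectified view, which is about (0.580,-0.085). The wide master keyway is at lower left, (227,394), so it looks toward a world angle of about 151°. Next, the load.

carry_out --pt "0.136 -0.239 0 0 0 -17" --pt "0.136 -0.239 0 0 0 -17" --pt "0.136 -0.239 0 0 0 -17" --pt "0.136 -0.239 0 0 0 -17" --pt "0.136 -0.239 0 0 0 -17" --pt "0.136 -0.239 0 0 0 -17" --pt "0.136 -0.239 0 0 0 -17" --pt "0.136 -0.239 0 0 0 -17" --pt "0.136 -0.239 0 0 0 -17"

```text
clock: 3.05
tool_pos: [0.5477, 0.1542, 0.1513]
eef_rot: [0.942, 0.335, -0.0, 0.001]
contact_force: [-0.1, -0.7, 0.5]
opening: 1.001
```

Run:
```python
from h import *
s=st(); p=r.snapshot('wrist'); cv2.imwrite('pics/w2.png',p['img'])
for l in ['load_center','load','ring_grip']:
  for d in r.spot_point(p,l): print(l,d)
im=rect(p,s,[0.600,0.205],0.066,half=.04,n=600); im[300]=(0,0,255); im[:,300]=(0,0,255)
im2=rect(p,s,[0.600,0.205],0.031,half=.04,n=600); im2[300]=(0,0,255); im2[:,300]=(0,0,255)
cv2.imwrite('pics/r2.png',cv2.resize(np.hstack([im,im2]),(800,400)))
```

```text
t 3.05 tcp [0.5477 0.1542 0.1513] q [-0.2899  0.734  -0.1136  1.8213  0.1401  0.5943 -1.3776] F [-0.109  -0.6933  0.5398] M [-0.1124 -0.0326 -0.021 ] op 1.0008117569598987
rot [[0.7751, 0.6318, 0.0006], [0.6318, -0.7751, -0.0022], [-0.0009, 0.0021, -1.0]]
load_center {'xyz': [0.5974, 0.2008, 0.0337], 'p': 0.77}
load_center {'xyz': [0.5986, 0.2913, 0.0255], 'p': 0.68}
load_center {'xyz': [0.6043, 0.3771, 0.0317], 'p': 0.55}
load {'xyz': [0.589, 0.2973, 0.002], 'p': 0.91}
load {'xyz': [0.5963, 0.2026, -0.0001], 'p': 0.69}
load {'xyz': [0.5985, 0.3714, -0.002], 'p': 0.59}
ring_grip {'xyz': [0.5993, 0.3789, 0.027], 'p': 0.69}
ring_grip {'xyz': [0.596, 0.3004, 0.0191], 'p': 0.59}
```

View pics/w2.png

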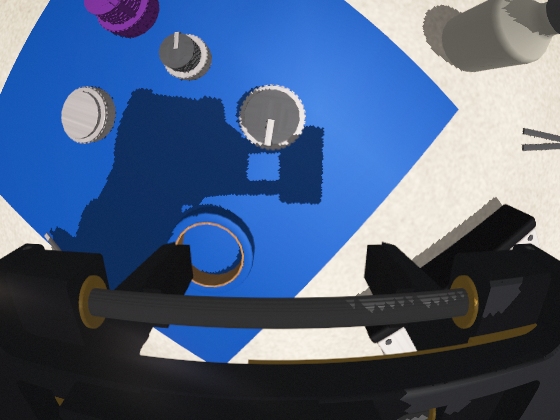

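View pics/r2.png

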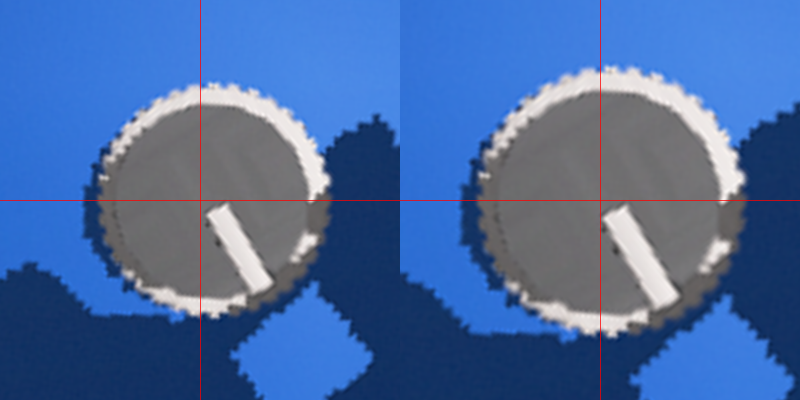

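carry_out --pt "0.071 -0.005 0.02 0 0 0" --pt "0.071 -0.005 0.02 0 0 0" --pt "0.071 -0.005 0.05 0 0 0" --pt "0.071 -0.005 0.05 0 0 0" --pt "0.071 -0.005 0.05 0 0 0"

```text
clock: 3.75
tool_pos: [0.5982, 0.2056, 0.1004]
eef_rot: [0.941, 0.337, -0.001, 0.0]
contact_force: [0.5, -0.3, 0.7]
opening: 0.995
```

Run:
```python
from h import *
s=st(); print(delta([0.5994,0.2027,0.007]))
p=r.snapshot('wrist'); cv2.imwrite('pics/w3.png',p['img']);s=st(); print(delta([0.5994,0.2027,0.007]))
```

```text
t 3.75 tcp [0.5982 0.2056 0.1004] q [-0.3477  0.875  -0.1037  1.6475  0.1366  0.6286 -1.4085] F [ 0.5166 -0.303   0.6797] M [ 0.0042 -0.0244 -0.0779] op 0.9951906836432995
rot [[0.7728, 0.6346, -0.002], [0.6346, -0.7728, -0.0015], [-0.0025, -0.0001, -1.0]]
[-0.0006  0.003   0.0934]
t 3.8 tcp [0.5989 0.2059 0.1013] q [-0.3476  0.8738 -0.1038  1.6469  0.1366  0.6283 -1.4086] F [ 1.0079 -0.2094 -0.2039] M [-0.0295 -0.0257 -0.0041] op 0.9954858668237951
rot [[0.7729, 0.6346, -0.0], [0.6346, -0.7729, -0.0007], [-0.0004, 0.0005, -1.0]]
[-0.0016  0.0027  0.0944]
```

View pics/w3.png

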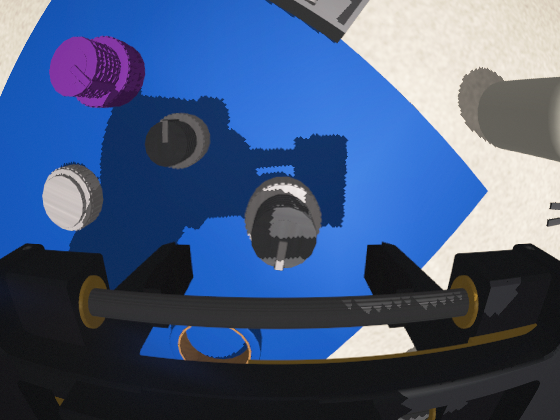

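carry_out --pt "-0.001 0.002 0.04 0 0 0" --pt "-0.001 0.002 0.075 0 0 0" --pt "-0.001 0.002 0.093 0 0 0" --pt "-0.001 0.002 0.093 0 0 0" --pt "-0.001 0.002 0.093 0 0 0"

```text
clock: 4.3
tool_pos: [0.6002, 0.2048, 0.009]
eef_rot: [0.941, 0.337, 0.001, 0.0]
contact_force: [1.0, -0.0, 0.2]
opening: 0.999
```

carry_out --pt "0 0 0 0 0 0" --pt "0 0 0 0 0 0" --pt "0 0 0 0 0 0" --pt "0 0 0 0 0 0" --pt "0 0 0 0 0 0" --pt "0 0 0 0 0 0" --pt "0 0 0 0 0 0" --pt "0 0 0 0 0 0" --fingers 255 --grip_force 35

```text
clock: 5.1
tool_pos: [0.5999, 0.2044, 0.0082]
eef_rot: [0.941, 0.337, 0.0, 0.0]
contact_force: [-0.5, -1.8, 5.6]
opening: 0.603
```

Run:
```python
from h import *
st()
p=r.snapshot('wrist'); cv2.imwrite('pics/w4.png',p['img']);s=st()
```

```text
t 5.1 tcp [0.5999 0.2044 0.0082] q [-0.3565  1.0158 -0.0826  1.6635  0.1577  0.4678 -1.4234] F [-0.5022 -1.7572  5.6015] M [-0.3993 -0.1343  0.0934] op 0.6025679943142042
rot [[0.7723, 0.6353, 0.0011], [0.6353, -0.7723, -0.0003], [0.0007, 0.0009, -1.0]]
t 5.15 tcp [0.6    0.2044 0.0082] q [-0.3565  1.0158 -0.0825  1.6635  0.1576  0.4678 -1.4234] F [ 0.7178 -1.1746  5.2801] M [-0.4151 -0.1251  0.0921] op 0.6080257955983606
rot [[0.7723, 0.6352, 0.0012], [0.6352, -0.7723, -0.0003], [0.0007, 0.001, -1.0]]
```

View pics/w4.png

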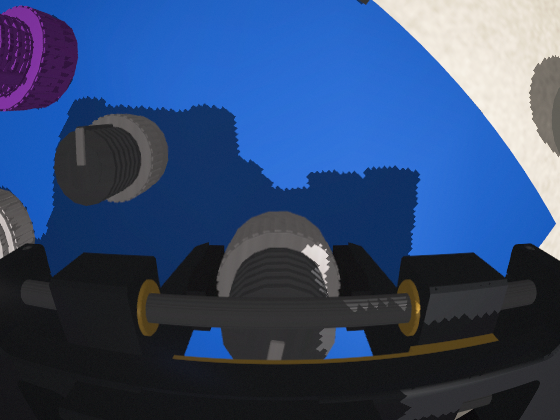

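carry_out --pt "0 0 -0.03 0 0 0" --pt "0 0 -0.08 0 0 0" --pt "0 0 -0.12 0 0 0" --pt "0 0 -0.142 0 0 0" --pt "-0.235 0.15 -0.142 0 0 59.4" --pt "-0.235 0.15 -0.142 0 0 59.4" --pt "-0.235 0.15 -0.142 0 0 59.4" --pt "-0.235 0.15 -0.142 0 0 59.4" --pt "-0.235 0.15 -0.142 0 0 59.4" --pt "-0.235 0.15 -0.142 0 0 59.4" --pt "-0.235 0.15 -0.142 0 0 59.4" --pt "-0.235 0.15 -0.142 0 0 59.4"

```text
clock: 6.35
tool_pos: [0.5122, -0.0611, 0.1491]
eef_rot: [0.985, -0.174, -0.001, 0.0]
contact_force: [0.5, 1.0, -2.9]
opening: 0.602
```

carry_out --pt "0 0 0 0 0 0" --pt "0 0 0 0 0 0" --pt "0 0 0 0 0 0"

```text
clock: 6.65
tool_pos: [0.5133, -0.0594, 0.1495]
eef_rot: [0.985, -0.172, -0.0, -0.0]
contact_force: [-0.2, 0.2, -2.1]
opening: 0.604
```

Run:
```python
from h import *
s0=st()
p=r.snapshot('wrist'); cv2.imwrite('pics/w5.png',p['img']); s=st()
im=rect(p,s,[0.58,-0.0853],0.09,half=.04,n=600); im[300]=(0,0,255); im[:,300]=(0,0,255)
cv2.imwrite('pics/r5.png',im)
# load fins top in gripper
tz=s['tool_pos'][2]; R_=R.from_quat(s['eef_rot'])
im=rect(p,s,s['tool_pos'][:2],tz-0.008+0.066,half=.04,n=600); im[300]=(0,0,255); im[:,300]=(0,0,255)
im2=rect(p,s,s['tool_pos'][:2],tz-0.008+0.031,half=.04,n=600); im2[300]=(0,0,255); im2[:,300]=(0,0,255)
cv2.imwrite('pics/r5l.png',cv2.resize(np.hstack([im,im2]),(800,400)))
```

```text
t 6.65 tcp [ 0.5133 -0.0594  0.1495] q [-0.036   0.6917  0.1019  1.9837 -0.1443  0.4731 -1.7447] F [-0.1846  0.1719 -2.1289] M [ 0.0519 -0.0283 -0.047 ] op 0.6035752980175344
rot [[0.941, -0.3383, -0.0001], [-0.3383, -0.941, 0.0006], [-0.0003, -0.0006, -1.0]]
t 6.7 tcp [ 0.5133 -0.0596  0.1496] q [-0.0358  0.6916  0.1022  1.9838 -0.1443  0.4731 -1.7448] F [-0.0073  0.2755 -3.3166] M [ 0.0326 -0.0007 -0.0226] op 0.6040617544279179
rot [[0.9408, -0.3388, -0.0001], [-0.3388, -0.9408, 0.0004], [-0.0002, -0.0004, -1.0]]
```

View pics/w5.png

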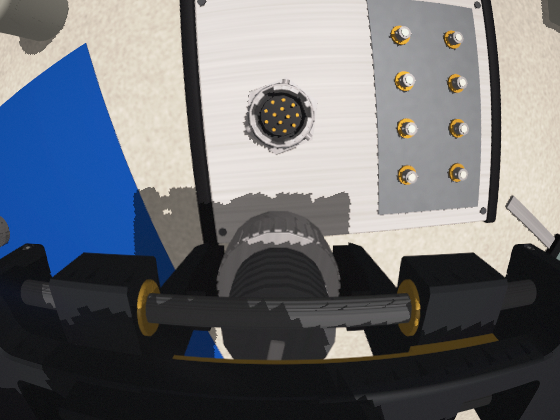

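View pics/r5.png

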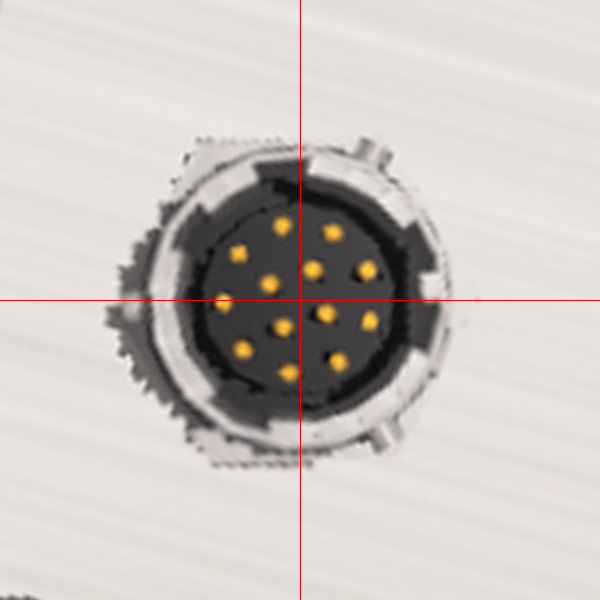

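View pics/r5l.png

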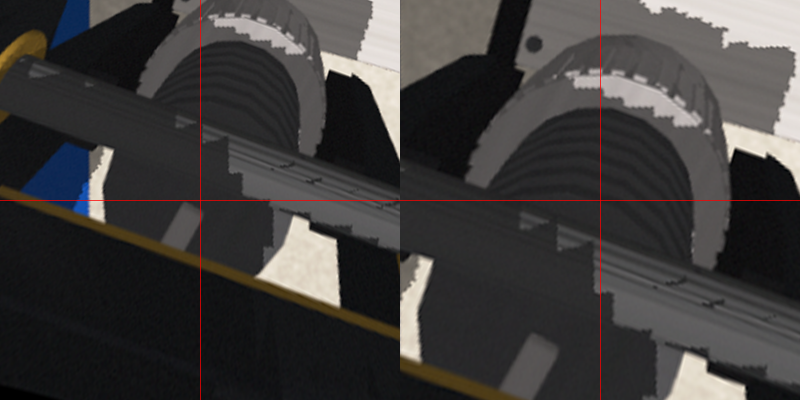

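Run:
```python
from h import *
s=st(); p=r.snapshot('wrist')
C=p['tool_from_camera']; K=p['intrinsics']
def fp(T):
    c=(T-C[:3,3])@C[:3,:3]; rr=np.hypot(c[:,0],c[:,1]); th=np.arctan2(rr,c[:,2])
    return np.stack([K[0,2]+K[0,0]*th*c[:,0]/rr,K[1,2]+K[1,1]*th*c[:,1]/rr],-1)
a=np.linspace(0,2*np.pi,400)
outs=[]
for x0 in (-0.0015,0.0015):
    im=cv2.resize(p['img'][190:375,190:370],None,fx=2.2*1.0,fy=2.2,interpolation=cv2.INTER_CUBIC)
    for h,rad,col in((.031,.027,(0,0,255)),(.066,.020,(0,255,0)),(.022,.027,(255,0,255)),(0.,.0265,(255,255,0))):
        T=np.stack([x0+rad*np.cos(a),rad*np.sin(a),np.full_like(a,0.008-h)],-1)
        q=((fp(T)-[190,190]+.5)*2.2).astype(int)
        for u in q: cv2.circle(im,tuple(int(v) for v in u),0,col,-1)
    outs.append(im)
cv2.imwrite('pics/ov.png',np.hstack(outs))
```

```text
t 6.7 tcp [ 0.5133 -0.0596  0.1496] q [-0.0358  0.6916  0.1022  1.9838 -0.1443  0.4731 -1.7448] F [-0.0073  0.2755 -3.3166] M [ 0.0326 -0.0007 -0.0226] op 0.6040617544279179
rot [[0.9408, -0.3388, -0.0001], [-0.3388, -0.9408, 0.0004], [-0.0002, -0.0004, -1.0]]
```

View pics/ov.png

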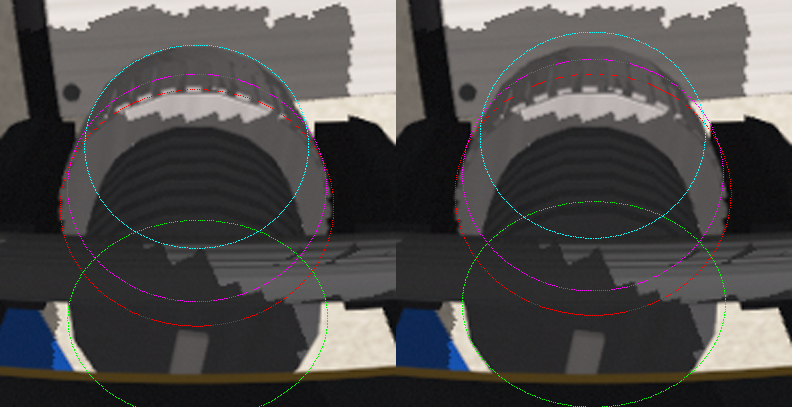

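carry_out --pt "0.04 0.001 0 0 0 0" --pt "0.073 0.002 0 0 0 0" --pt "0.073 0.002 0.025 0 0 0" --pt "0.073 0.002 0.046 0 0 0" --pt "0.073 0.002 0.046 0 0 0" --pt "0.073 0.002 0.046 0 0 0" --pt "0.073 0.002 0.046 0 0 0"

```text
clock: 7.45
tool_pos: [0.5818, -0.0873, 0.1048]
eef_rot: [0.985, -0.173, 0.001, 0.0]
contact_force: [0.0, 0.1, -2.8]
opening: 0.603
```

Run:
```python
from h import *
s=st(); print(delta([.5814,-.0859,.100]))
p=r.snapshot('wrist'); cv2.imwrite('pics/w6.png',p['img'])
p=r.snapshot('scene'); cv2.imwrite('pics/s6.png',cv2.resize(p['img'][190:310,140:280],None,fx=5,fy=5,interpolation=cv2.INTER_CUBIC))
s=st(); print(delta([.5814,-.0859,.100]))
```

```text
t 7.45 tcp [ 0.5818 -0.0873  0.1048] q [ 0.0159  0.8285  0.0955  1.7969 -0.1413  0.5208 -1.7156] F [ 0.0008  0.0582 -2.7826] M [ 0.0883  0.0147 -0.0076] op 0.6031904856490004
rot [[0.9401, -0.3409, 0.0019], [-0.3409, -0.9401, -0.0003], [0.0019, -0.0003, -1.0]]
[-0.0009 -0.0012  0.0048]
t 7.55 tcp [ 0.5819 -0.0873  0.1049] q [ 0.0159  0.8283  0.0954  1.7971 -0.1414  0.5206 -1.7156] F [-0.1277 -0.0108 -3.0687] M [ 0.0519  0.0301 -0.0287] op 0.6045492956462646
rot [[0.94, -0.3411, 0.0021], [-0.3411, -0.94, -0.0003], [0.0021, -0.0004, -1.0]]
[-0.0009 -0.0012  0.0049]
```

View pics/s6.png

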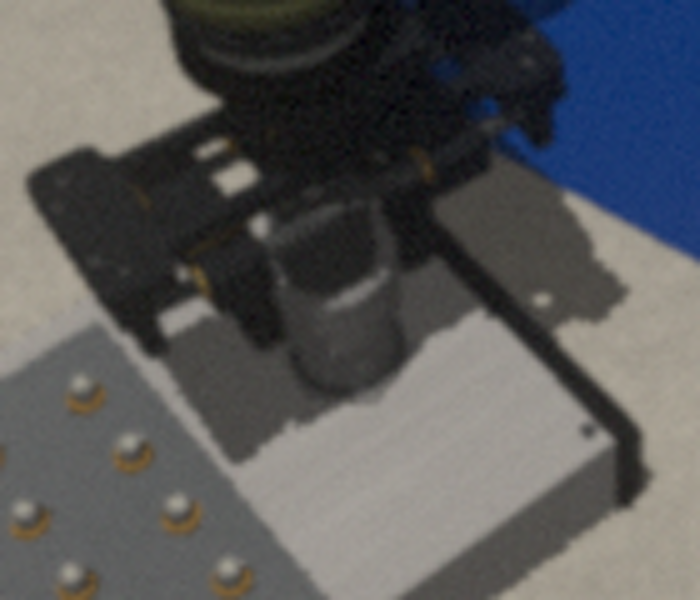

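carry_out --pt "-0.001 -0.001 0 0 0 0" --pt "-0.001 -0.001 0.004 0 0 0" --pt "-0.001 -0.001 0.008 0 0 0" --pt "-0.001 -0.001 0.01 0 0 0" --pt "-0.001 -0.001 0.01 0 0 0" --pt "-0.001 -0.001 0.01 0 0 0"

```text
clock: 8.15
tool_pos: [0.5806, -0.0859, 0.0936]
eef_rot: [0.985, -0.173, 0.0, -0.0]
contact_force: [0.1, 0.3, -2.9]
opening: 0.604
```

Run:
```python
from h import *
s=st()
```

```text
t 8.15 tcp [ 0.5806 -0.0859  0.0936] q [ 0.016   0.8455  0.0916  1.8039 -0.1436  0.4985 -1.7158] F [ 0.1302  0.2936 -2.8896] M [ 0.0502 -0.0978  0.0365] op 0.6041569924855658
rot [[0.94, -0.3412, 0.0001], [-0.3412, -0.94, 0.0], [0.0001, -0.0001, -1.0]]
```

carry_out --pt "0 0 0.002 0 0 0" --pt "0 0 0.003 0 0 0" --pt "0 0 0.004 0 0 0" --pt "0 0 0.005 0 0 0" --pt "0 0 0.005 0 0 0"

```text
clock: 8.65
tool_pos: [0.5807, -0.086, 0.0886]
eef_rot: [0.985, -0.173, 0.0, 0.0]
contact_force: [1.0, -0.2, -3.9]
opening: 0.598
```

Run:
```python
from h import *
s=st()
```

```text
t 8.65 tcp [ 0.5807 -0.086   0.0886] q [ 0.0171  0.8534  0.0898  1.8058 -0.1444  0.4885 -1.7151] F [ 1.0406 -0.1719 -3.9174] M [ 0.0573 -0.2065 -0.0288] op 0.5981974031361578
rot [[0.94, -0.3412, 0.0003], [-0.3412, -0.94, -0.0001], [0.0003, -0.0, -1.0]]
```

carry_out --pt "0 0 0.001 0 0 0" --pt "0 0 0.002 0 0 0" --pt "0 0 0.003 0 0 0" --pt "0 0 0.004 0 0 0" --pt "0 0 0.005 0 0 0" --pt "0 0 0.005 0 0 0"

```text
clock: 9.25
tool_pos: [0.5807, -0.0859, 0.0841]
eef_rot: [0.985, -0.173, 0.0, -0.0]
contact_force: [-0.2, 0.8, 4.7]
opening: 0.602
```

Run:
```python
from h import *
s=st()
```

```text
t 9.25 tcp [ 0.5807 -0.0859  0.0841] q [ 0.0181  0.8606  0.0881  1.8074 -0.1452  0.4792 -1.7144] F [-0.1821  0.7592  4.7108] M [0.2325 0.0961 0.0878] op 0.6018190668544607
rot [[0.94, -0.3412, 0.0006], [-0.3412, -0.94, -0.0], [0.0005, -0.0002, -1.0]]
```

carry_out --pt "0 0 0.001 0 0 0" --pt "0 0 0.002 0 0 0" --pt "0 0 0.003 0 0 0" --pt "0 0 0.004 0 0 0" --pt "0 0 0.005 0 0 0" --pt "0 0 0.005 0 0 0" --pt "0 0 0.005 0 0 0"

```text
clock: 9.95
tool_pos: [0.5807, -0.086, 0.0795]
eef_rot: [0.985, -0.173, 0.0, -0.0]
contact_force: [-1.1, 1.1, 9.2]
opening: 0.607
```

Run:
```python
from h import *
s=st()
```

```text
t 9.95 tcp [ 0.5807 -0.086   0.0795] q [ 0.0191  0.8679  0.0864  1.809  -0.1459  0.4701 -1.7137] F [-1.0663  1.0811  9.2451] M [0.2429 0.3256 0.0041] op 0.6067041143817521
rot [[0.94, -0.3413, 0.0008], [-0.3413, -0.94, -0.0], [0.0007, -0.0002, -1.0]]
```

carry_out --pt "0 0 -0.002 0 0 0" --pt "0 0 -0.004 0 0 0" --pt "0 0 -0.006 0 0 0" --pt "0 0 -0.006 0 0 0"

```text
clock: 10.35
tool_pos: [0.5807, -0.086, 0.085]
eef_rot: [0.985, -0.173, 0.0, -0.0]
contact_force: [1.2, 0.4, 3.4]
opening: 0.6
```

carry_out --pt "0 0 0 0 0 0" --pt "0 0 0 0 0 0" --pt "0 0 0 0 0 0" --pt "0 0 0 0 0 0" --pt "0 0 0 0 0 0" --pt "-0.0015 0 0 0 0 0" --fingers 0

```text
clock: 10.95
tool_pos: [0.5792, -0.0855, 0.0846]
eef_rot: [0.985, -0.173, 0.0, 0.0]
contact_force: [-0.2, 0.6, -0.3]
opening: 1.005
```

Run:
```python
from h import *
s=st()
p=r.snapshot('wrist'); cv2.imwrite('pics/w7.png',p['img'])
```

```text
t 10.95 tcp [ 0.5792 -0.0855  0.0846] q [ 0.0174  0.8585  0.0882  1.8117 -0.1453  0.4774 -1.7148] F [-0.1939  0.5818 -0.2547] M [ 0.0209  0.0445 -0.0331] op 1.0045972196016022
rot [[0.94, -0.3413, 0.0001], [-0.3413, -0.94, -0.0002], [0.0002, 0.0001, -1.0]]
```

View pics/w7.png

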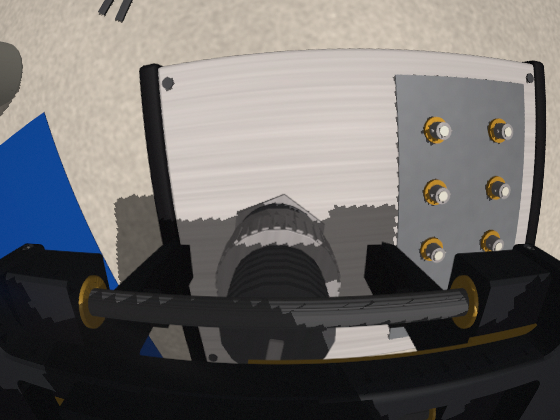

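The load stands upright in the port, seen at (280,270). I'll turn the open gripper 55° anticlockwise in place for travel, then grip the ring again.

carry_out --pt "0 0 0 0 0 -8" --pt "0 0 0 0 0 -16" --pt "0 0 0 0 0 -24" --pt "0 0 0 0 0 -32" --pt "0 0 0 0 0 -40" --pt "0 0 0 0 0 -48" --pt "0 0 0 0 0 -55" --pt "0 0 0 0 0 -55" --pt "0 0 0 0 0 -55"

```text
clock: 11.9
tool_pos: [0.579, -0.0856, 0.0847]
eef_rot: [0.954, 0.3, 0.0, -0.0]
contact_force: [0.2, 0.5, 0.0]
opening: 1.004
```

Run:
```python
from h import *
s=st(); print(delta([.5792,-.0855,.0850]))
```

```text
t 11.9 tcp [ 0.579  -0.0856  0.0847] q [ 0.1512  0.8551 -0.1447  1.8046  0.2295  0.4982 -1.1088] F [0.1913 0.4985 0.0053] M [ 0.0009  0.0413 -0.0617] op 1.0044093880124654
rot [[0.8205, 0.5717, -0.0], [0.5717, -0.8205, 0.0001], [0.0, -0.0001, -1.0]]
[ 0.0002  0.0001 -0.0003]
```

carry_out --pt "0 0 0 0 0 0" --pt "0 0 0 0 0 0" --pt "0 0 0 0 0 0" --pt "0 0 0 0 0 0" --pt "0 0 0 0 0 0" --pt "0 0 0 0 0 0" --fingers 255 --grip_force 40

```text
clock: 12.5
tool_pos: [0.5792, -0.0855, 0.0847]
eef_rot: [0.954, 0.301, 0.0, 0.0]
contact_force: [-0.2, 0.5, 0.1]
opening: 0.603
```

carry_out --pt "0 0 0.002 0 0 0" --pt "0 0 0.004 0 0 0" --pt "0 0 0.006 0 0 0" --pt "0 0 0.007 0 0 0" --pt "0 0 0.0075 0 0 0" --pt "0 0 0.0075 0 0 0"

```text
clock: 13.1
tool_pos: [0.5792, -0.0855, 0.078]
eef_rot: [0.954, 0.301, 0.0, 0.0]
contact_force: [-2.2, 0.4, 9.2]
opening: 0.604
```

Run:
```python
from h import *
s=st()
```

```text
t 13.1 tcp [ 0.5792 -0.0855  0.078 ] q [ 0.149   0.8658 -0.1416  1.8069  0.2333  0.4846 -1.1094] F [-2.1936  0.3554  9.179 ] M [0.0773 0.4253 0.0076] op 0.6035571375601338
rot [[0.8187, 0.5742, 0.0004], [0.5742, -0.8187, -0.0003], [0.0002, 0.0005, -1.0]]
```

carry_out --pt "0 0 0.0007 0 0 0" --pt "0 0 0.0014 0 0 0" --pt "0 0 0.0016 0 0 0" --pt "0 0 0.0016 0 0 0"

```text
clock: 13.5
tool_pos: [0.5792, -0.0855, 0.0766]
eef_rot: [0.954, 0.301, 0.0, 0.0]
contact_force: [-3.1, 0.3, 11.0]
opening: 0.604
```

Run:
```python
from h import *
s=st()
```

```text
t 13.5 tcp [ 0.5792 -0.0855  0.0766] q [ 0.1486  0.868  -0.1408  1.8074  0.2338  0.4817 -1.1099] F [-3.1373  0.3119 10.9632] M [ 0.0445  0.587  -0.0071] op 0.6044241755605182
rot [[0.8187, 0.5742, 0.0006], [0.5742, -0.8187, -0.0003], [0.0003, 0.0006, -1.0]]
```

carry_out --pt "0 0 0 0 0 4" --pt "0 0 0 0 0 8" --pt "0 0 0 0 0 12" --pt "0 0 0 0 0 16" --pt "0 0 0 0 0 20" --pt "0 0 0 0 0 20"

```text
clock: 14.1
tool_pos: [0.5792, -0.0854, 0.0767]
eef_rot: [0.991, 0.13, 0.0, 0.0]
contact_force: [-2.7, -0.5, 11.4]
opening: 0.603
```

Run:
```python
from h import *
s=st()
```

```text
t 14.1 tcp [ 0.5792 -0.0854  0.0767] q [ 0.0999  0.8665 -0.0566  1.8102  0.0965  0.4671 -1.3327] F [-2.6646 -0.5081 11.3914] M [ 0.1025  0.5466 -0.0194] op 0.6032226511895035
rot [[0.9661, 0.2581, 0.0005], [0.2581, -0.9661, -0.0004], [0.0004, 0.0005, -1.0]]
```

carry_out --pt "0 0 0 0 0 5" --pt "0 0 0 0 0 10" --pt "0 0 0 0 0 15" --pt "0 0 0 0 0 20" --pt "0 0 0 0 0 25" --pt "0 0 0 0 0 30" --pt "0 0 0 0 0 33" --pt "0 0 0 0 0 36" --pt "0 0 0 0 0 36"

```text
clock: 15.0
tool_pos: [0.5792, -0.0852, 0.0766]
eef_rot: [0.983, -0.182, 0.0, -0.0]
contact_force: [-3.1, 0.8, 11.0]
opening: 0.606
```

Run:
```python
from h import *
s=st()
```

```text
t 15.0 tcp [ 0.5792 -0.0852  0.0766] q [ 0.0157  0.8716  0.0902  1.8148 -0.1557  0.4616 -1.7239] F [-3.0561  0.7917 10.9638] M [ 0.232   0.5837 -0.0018] op 0.6057886217117999
rot [[0.9335, -0.3585, 0.0004], [-0.3585, -0.9335, 0.0001], [0.0004, -0.0003, -1.0]]
```

carry_out --pt "0 0 0 0 0 1" --pt "0 0 0 0 0 2" --pt "0 0 0 0 0 3" --pt "0 0 0 0 0 4" --pt "0 0 0 0 0 4"

```text
clock: 15.5
tool_pos: [0.5792, -0.0851, 0.0766]
eef_rot: [0.976, -0.216, 0.0, -0.0]
contact_force: [-2.2, 0.8, 10.8]
opening: 0.601
```

Run:
```python
from h import *
s=st(); m=R.from_quat(s['eef_rot']).as_matrix(); print(np.degrees(np.arctan2(m[1,0],m[0,0])))
```

```text
t 15.5 tcp [ 0.5792 -0.0851  0.0766] q [ 0.0068  0.8727  0.1061  1.8153 -0.1835  0.4626 -1.7668] F [-2.2116  0.8234 10.7648] M [ 0.279   0.5271 -0.0073] op 0.6012859445378977
rot [[0.9066, -0.422, 0.0005], [-0.422, -0.9066, 0.0003], [0.0003, -0.0005, -1.0]]
-24.95962027063458
```

carry_out --pt "0 0 0 0 0 1" --pt "0 0 0 0 0 2" --pt "0 0 0 0 0 3" --pt "0 0 0 0 0 3"

```text
clock: 15.9
tool_pos: [0.5796, -0.0852, 0.0767]
eef_rot: [0.97, -0.241, 0.001, -0.0]
contact_force: [-1.2, 0.9, 9.6]
opening: 0.603
```

Run:
```python
from h import *
s=st(); m=R.from_quat(s['eef_rot']).as_matrix(); print(np.degrees(np.arctan2(m[1,0],m[0,0])))
```

```text
t 15.9 tcp [ 0.5796 -0.0852  0.0767] q [-0.0002  0.8737  0.1182  1.8152 -0.2044  0.4632 -1.799 ] F [-1.2472  0.8936  9.6418] M [0.2663 0.4472 0.1316] op 0.6033151713329645
rot [[0.8836, -0.4683, 0.0013], [-0.4683, -0.8836, 0.0002], [0.0011, -0.0008, -1.0]]
-27.92180672508098
```

carry_out --pt "0 0 0 0 0 1" --pt "0 0 0 0 0 2" --pt "0 0 0 0 0 3" --pt "0 0 0 0 0 3"

```text
clock: 16.3
tool_pos: [0.5797, -0.0851, 0.0767]
eef_rot: [0.964, -0.264, 0.001, 0.0]
contact_force: [-2.5, 0.9, 10.4]
opening: 0.602
```

Run:
```python
from h import *
s=st(); m=R.from_quat(s['eef_rot']).as_matrix(); print(np.degrees(np.arctan2(m[1,0],m[0,0])))
```

```text
t 16.3 tcp [ 0.5797 -0.0851  0.0767] q [-0.0074  0.8747  0.13    1.8154 -0.2232  0.4643 -1.8293] F [-2.4818  0.8639 10.41  ] M [0.1232 0.3755 1.2041] op 0.6017009277398175
rot [[0.8603, -0.5098, 0.0013], [-0.5098, -0.8603, -0.0005], [0.0014, -0.0003, -1.0]]
-30.647705964022517
```

carry_out --pt "0 0 0 0 0 -1.5" --pt "0 0 -0.001 0 0 -2" --pt "0 0 -0.002 0 0 -2" --pt "0 0 -0.003 0 0 -2" --pt "0 0 -0.003 0 0 -2"

```text
clock: 16.8
tool_pos: [0.5796, -0.0851, 0.0784]
eef_rot: [0.968, -0.25, 0.0, -0.0]
contact_force: [2.0, 0.4, -2.3]
opening: 0.604
```

Run:
```python
from h import *
s=st()
```

```text
t 16.8 tcp [ 0.5796 -0.0851  0.0784] q [-0.0032  0.8715  0.1233  1.8142 -0.2108  0.4677 -1.8104] F [ 2.0426  0.4439 -2.3388] M [ 0.2353 -0.509   0.3756] op 0.6043562132337533
rot [[0.8753, -0.4835, 0.0008], [-0.4835, -0.8753, 0.0001], [0.0006, -0.0005, -1.0]]
```

carry_out --pt "0 0 0.001 0 0 0" --pt "0 0 0.001 0 0 0" --pt "0 0 0.001 0 0 0" --pt "0 0 0.001 0 0 0" --pt "0 0 0.001 0 0 0" --pt "0 0 0.001 0 0 0" --fingers 0

```text
clock: 17.4
tool_pos: [0.579, -0.0855, 0.0777]
eef_rot: [0.968, -0.25, -0.0, 0.0]
contact_force: [0.4, -1.1, 0.0]
opening: 0.999
```

Run:
```python
from h import *
s=st()
for n in ('scene','wrist'):
    p=r.snapshot(n); cv2.imwrite(f'pics/f_{n}.png',p['img'])
    for d in r.spot_point(p,'load_center'): print(n,d)
```

```text
t 17.4 tcp [ 0.579  -0.0855  0.0777] q [-0.0026  0.8725  0.1235  1.8153 -0.211   0.4666 -1.8103] F [ 0.3532 -1.1151  0.0471] M [ 0.0993  0.0587 -0.0549] op 0.9994169663086311
rot [[0.8749, -0.4843, -0.0001], [-0.4843, -0.8749, -0.0001], [-0.0, 0.0001, -1.0]]
scene {'xyz': [0.602, 0.3796, 0.0346], 'p': 0.97}
scene {'xyz': [0.5818, -0.0865, 0.1049], 'p': 0.92}
scene {'xyz': [0.5938, 0.2966, 0.0273], 'p': 0.76}
wrist {'xyz': [0.5794, -0.0869, 0.1048], 'p': 0.92}
```

View pics/f_wrist.png

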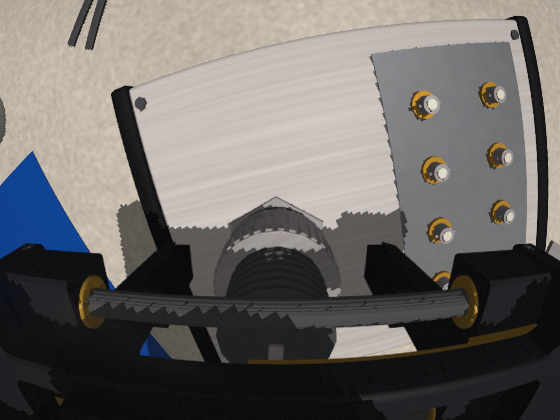

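carry_out --pt "0 0 -0.03 0 0 0" --pt "0 0 -0.07 0 0 0" --pt "0 0 -0.11 0 0 0" --pt "-0.05 0 -0.11 0 0 0" --pt "-0.07 0 -0.11 0 0 0" --pt "-0.07 0 -0.11 0 0 0" --pt "-0.07 0 -0.11 0 0 0"

```text
clock: 18.3
tool_pos: [0.5185, -0.0517, 0.1879]
eef_rot: [0.968, -0.25, 0.001, 0.0]
contact_force: [0.8, -0.2, -0.1]
opening: 0.999
```

Run:
```python
from h import *
s=st(); p=r.snapshot('wrist'); cv2.imwrite('pics/w9.png',p['img'])
for d in r.spot_point(p,'load_center'): print(d)
h=.090-.016
im=rect(p,s,[0.58,-0.0855],h+.066,half=.04,n=600); im[300]=(0,0,255); im[:,300]=(0,0,255)
im2=rect(p,s,[0.58,-0.0855],h+.031,half=.04,n=600); im2[300]=(0,0,255); im2[:,300]=(0,0,255)
cv2.imwrite('pics/r9.png',cv2.resize(np.hstack([im,im2]),(800,400)))
p=r.snapshot('scene'); cv2.imwrite('pics/s9.png',cv2.resize(p['img'][190:310,140:280],None,fx=5,fy=5,interpolation=cv2.INTER_CUBIC))
for d in r.spot_point(p,'load_center'): print(d)
```

```text
t 18.3 tcp [ 0.5185 -0.0517  0.1879] q [-0.0973  0.6364  0.1755  1.9434 -0.191   0.5762 -1.8709] F [ 0.7972 -0.2194 -0.1069] M [0.0416 0.0242 0.0104] op 0.9993071858957228
rot [[0.8752, -0.4838, 0.0013], [-0.4838, -0.8752, -0.0004], [0.0013, -0.0003, -1.0]]
{'xyz': [0.5778, -0.0866, 0.1047], 'p': 0.93}
{'xyz': [0.5806, -0.0864, 0.1033], 'p': 0.84}
{'xyz': [0.5921, 0.2958, 0.0249], 'p': 0.69}
```

View pics/r9.png

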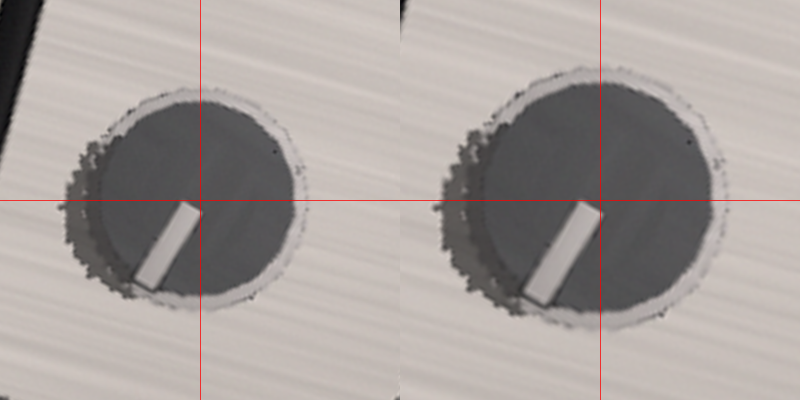

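View pics/s9.png

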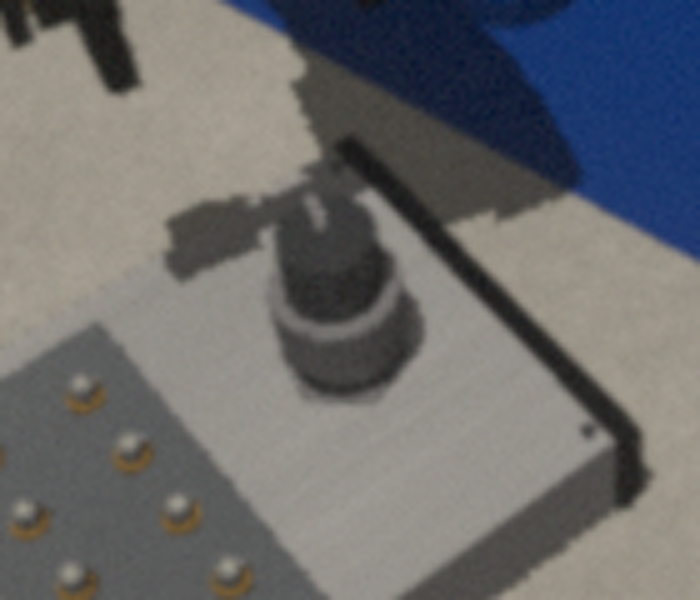

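Run:
```python
from h import *
s=st()
p=r.snapshot('top')
for l in ['load_center','cap_center','tape_center','solvent_center']:
    print(l,[ (round(d['p'],2),np.array(d['xyz'])) for d in r.spot_point(p,l)][:3])
print(r.finish_job())
```

```text
t 18.5 tcp [ 0.5189 -0.0523  0.1874] q [-0.0964  0.6377  0.1757  1.9423 -0.1911  0.5764 -1.871 ] F [0.0793 0.234  0.3518] M [ 0.0358  0.0078 -0.0512] op 1.0015886390624618
rot [[0.8746, -0.4849, 0.0009], [-0.4849, -0.8746, -0.0006], [0.0011, 0.0001, -1.0]]
load_center [(0.95, array([0.6018, 0.3775, 0.0325])), (0.81, array([0.5953, 0.2943, 0.0264])), (0.62, array([ 0.5799, -0.0812,  0.1045]))]
cap_center [(0.67, array([0.4907, 0.3504, 0.015 ]))]
tape_center [(0.56, array([0.4661, 0.1724, 0.0125]))]
solvent_center [(0.58, array([0.788 , 0.1075, 0.0787]))]
the job is handed in; nothing more can be done
None
```

I fitted the large grey finned load on the port and turned its ring clockwise to the stop. The job was handed in at 18.5 s, and the robot reported no verdict.

- **Keying:** I found the master keyway in the wrist picture and lined the load's rib up with it. The keys dropped in at the first try, so I did not have to feel for the turn. I pushed the load down until its centre was about 14.5 mm above the rim, with the ring still open.
- **Locking:** Wrist travel was short, so I let go, turned the gripper back 55° and gripped the ring again. I then pressed to about 14 mm and turned it clockwise. The gripper had turned about 65° when the moment jumped to 1.2 N m, which I took as the ring's stop. The ring angle itself has no direct reading.
- **Last checks:**
    - With the ring turned, an upward pull of about 2 N did not draw the load off.
    - After release the load stayed upright and centred to about 1 mm in the wrist view. The camera networks put it about 15 mm above the rim (good to 4 mm), where 17 mm is the listed locked height.
    - The cap, tape roll and bottle read within about 6 mm of where they started, which is close to the measuring error.
- **Disagreements:** The top-camera network put the load 4 mm off in y, which did not match the wrist and scene views. While I pulled, the gripper rose only 1.8 mm of the 3 mm commanded, so I did not confirm the full rise to the 17 mm locked height.

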